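# Rock the bung out of the olive crock

### The arm

A 7-joint arm with a two-finger parallel gripper is mounted at the origin on the work surface. World frame = base frame: x ahead of the robot, y to its left, z up, the work surface at z = 0. Lengths are in m, angles in rad, forces in N, time in s.
With the tool pointing down it reaches from about 0.35 to 0.9 m from the base axis. Payload 8.1 kg.
Tool frame: the origin (TCP) lies at the very end of the fingers, on their centre line; the grasp point (between the pads) lies 19 mm behind it; z points along the fingers, y is the line along which they close (so a half turn about z gives the same grasp; the last joint's range is limited). The gripper opens to 85 mm and grips with 20 to 120 N. Pads are 22 mm wide; open, the fingers measure 114 mm over their backs; the gripper's body (76 mm by 85 mm) begins 54 mm behind the grasp point. The pads swing forward as they close: fully open they stand 13 mm farther back than shut.
Start: joints at [1.204, 0.434, 0.025, 1.573, -0.012, 1.134, -0.075], TCP at [0.163, -0.603, 0.231] pointing down, gripper open.
Joint ranges: [-2.62, 2.62], [-0.44, 2.09], [-1.27, 1.32], [0.08, 2.57], [-1.32, 4.46], [0.12, 2], [-2.74, 2.74]. Speed limits (rad/s): [2.22, 2.22, 3.01, 3.01, 3.14, 3.14, 3.14].

### API

Orientations are given as a 3x3 rotation matrix whose columns are the frame's x, y, z axes.
In Python, from bench import bot gives the robot as it stands. Calls block until the motion is done:
- bot.move_to(position, orientation): joint-space move of the TCP to a pose.
- bot.move_linear(position, rot=None, feed=0.15, guard=None): straight line of the TCP; rot=None keeps the orientation; feed is the mean speed in m/s. With guard (N) it stops when the force on the tool has changed by that much, and returns True; else False.
- bot.move_joints(angles): joint-space move.
- bot.set_gripper(opening, grasp_force=None): opening from 0.0 (shut) to 1.0 (fully open); grasp_force is the grip in N (None keeps the last); returns when the fingers have stopped.
- bot.pause(seconds).
- bot.inverse_kinematics(position, orientation): joint angles nearest the present ones, or None.
- bot.grab_frame(name): name is "scene" or "top" or "wrist"; returns the picture (420x560x3 uint8, red, green, blue); there is no depth.
- bot.camera_info(name): a dict with "mtx" (3x3 intrinsics, pixels), "origin" and "orientation" of the camera in the world. Camera axes: x right, y down, z forward; pixel columns grow to the right and rows downward; lengths in m; the calibration is good to about 2 mm. A picture is of the moment at which its call begins: read the wrist's pose just before it. camera_info takes no time and is no camera call; for the wrist camera it gives the pose at the moment of the call.
A pose or a line that the arm cannot do raises bot.MotionError and nothing moves.
- bot.sign_off(): hands the job in; it is judged then, once.
Readings, each from a call of its own:
- bot.current_clock(): time.
- bot.current_qpos(): joint angles.
- bot.current_qvel(): joint speeds.
- bot.current_tau(): joint torques, N m.
- bot.current_ee_pos(): TCP position.
- bot.current_tcp_rot(): TCP orientation.
- bot.current_ft_force(): force on the tool from outside, world axes, zero at the start.
- bot.current_wrist_torque(): the same for the moment, N m.
- bot.current_gripper_width(): opening from 0.0 (shut) to 1.0 (fully open).
- bot.current_grasp_force(): force on a finger pad.
Only numpy, scipy, OpenCV 4.12 (cv2) and the standard library are available. Lean on these libraries where they do the work, as an engineer would, in place of code of your own. Each camera call takes 0.05 s, during which the arm holds its last target. There are 200 camera calls.

### The job

Open the bigger crock, the one with a side handle: its bung sits tight, so tip its bar grip a good 10 degrees over towards the crock's handle, then as far the other way, lifting a little as you go while it is still in the neck, until it comes free. Lift it out and stand it upright in the middle of the small empty dark tray. Leave the smaller, knob-topped crock where it is.

Things in the scene. Friction and masses are not known exactly. Their poses are not given: they have to be found in the camera images.
- stopper_grip (a point): Centre of the bung's wooden bar grip: 50 mm long (x), 16 mm thick (y: pinch across this), 44 mm tall (z, up). Below it a disc 68 mm across, 6 mm thick, its underside 28 mm below this point, resting on the big crock's rim; then a cork plug tapering from 52 to 40 mm across over 36 mm. Foot 64 mm below this point. 70 to 140 g. Tipped, it pivots on the disc's edge: middle rises 6 mm per 10 degrees.
- jar_mouth (a point): Centre of the big white crock's mouth at rim level, 135 mm above the counter; z up, +y to its one loop handle (out to 96 mm from the axis, 40 mm below the rim). The bung's bar runs along x within 10 degrees. Crock fixed, 120 mm across; neck 60 mm inside, 72 outside. Rubber lips grip the plug (10 to 25 N straight pull), letting go about 15 mm up. Room to tip the bung 15 degrees.
- tray_in (a point): Centre of the inner floor of the small, empty, dark steel tray on the counter, fixed, 200 mm square, rim 20 mm above the counter, walls and floor 4 to 5 mm thick; z up.
- crock_middle (a point): Middle of the smaller white crock, without handle, 90 mm across, 122 mm high with its cork and round wooden knob; loose, 0.9 kg, to be left alone. Point half-way up, 61 mm above the counter. The two crocks may stand in either order.

How it is judged:
On the way, in this order (a step that is already met when the one before it is completed fails the run):
1. still in the neck, the bung is tipped over 7 degrees towards the handle (angle between stopper_grip's own z axis and vertical above 0.122 rad and y of stopper_grip in the frame of jar_mouth above 0.002 m and z of stopper_grip in the frame of jar_mouth below 0.054 m and horizontal distance between stopper_grip and jar_mouth below 0.025 m), for 0.1 s.
2. then over 7 degrees away from the handle, still in the neck (angle between stopper_grip's own z axis and vertical above 0.122 rad and y of stopper_grip in the frame of jar_mouth below -0.002 m and z of stopper_grip in the frame of jar_mouth below 0.054 m and horizontal distance between stopper_grip and jar_mouth below 0.025 m), for 0.1 s.
3. the bung is lifted clear of the neck (z of stopper_grip in the frame of jar_mouth above 0.07 m), for 0.1 s.
At the end, for the whole second after the job is handed in: The bung stands upright (within 10 degrees) on its foot on the floor of the small dark tray, within 50 mm of its middle, released; the smaller crock is within 30 mm of where it stood (horizontal distance between stopper_grip and tray_in below 0.05 m and z of stopper_grip in the frame of tray_in between 0.055 and 0.07 m and angle between stopper_grip's own z axis and vertical below 0.17 rad and distance of crock_middle from where it was at the start of the episode below 0.03 m); the robot touches nothing.
It fails at once if the smaller crock is shifted or tipped by more than 30 mm (distance of crock_middle from where it was at the start of the episode above 0.03 m).
It also fails if it takes over 45 s, if anything falls off the work surface, if the arm or the gripper's body presses on something with over 40 N, if the wrist force passes 120 N, or if a joint passes its speed limit or range.

## Working session

There is one attempt and no reset: what is moved stays moved. The work goes in short steps, each a Python script; the robot and the scene stay as the last script left them, time stands still between calls to the robot, and variables do not carry over. Pictures are saved under pics/ and viewed, at most 10 in all, crops included, and the job is handed in when it is done.

```bash
mkdir -p pics
python3 - <<'E'
from bench import bot
import cv2,numpy as np
for n in("scene","top"):
    cv2.imwrite(f"pics/{n}.png",bot.grab_frame(n)[:,:,::-1]); c=bot.camera_info(n); print(n,c)
print(bot.current_clock(),bot.current_tcp_rot())
a=cv2.imread("pics/scene.png");b=cv2.imread("pics/top.png")
E
```

```text
scene {'mtx': array([[391.34231531,   0.        , 279.63620487],
       [  0.        , 391.34231531, 202.66008324],
       [  0.        ,   0.        ,   1.        ]]), 'origin': array([0.77552477, 0.39573281, 0.75230658]), 'orientation': array([[-0.90091297,  0.33375978, -0.27741708],
       [ 0.43361304,  0.71919323, -0.54290039],
       [ 0.01831817, -0.60939766, -0.7926531 ]])}
top {'mtx': array([[437.63835095,   0.        , 292.52073471],
       [  0.        , 437.63835095, 214.546037  ],
       [  0.        ,   0.        ,   1.        ]]), 'origin': array([0.42863006, 0.00415546, 1.13205003]), 'orientation': array([[ 0.00163732, -0.99197401,  0.1264313 ],
       [-0.99997932, -0.00241054, -0.00596301],
       [ 0.00621992, -0.12641892, -0.99195744]])}
0.1 [[ 9.65429192e-01  2.60664979e-01 -4.94834296e-04]
 [ 2.60665413e-01 -9.65428310e-01  1.31202791e-03]
 [-1.35727309e-04 -1.39565623e-03 -9.99999017e-01]]
```

View pics/scene.png

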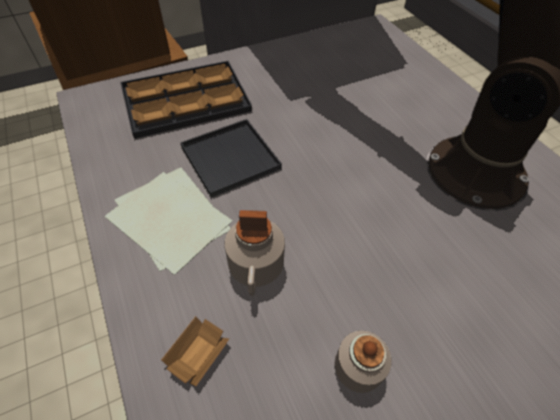

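View pics/top.png

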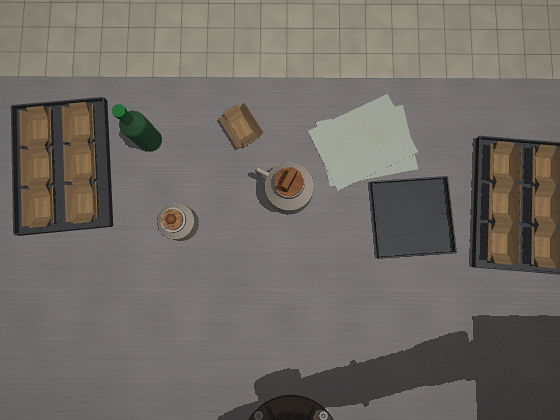

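The top view shows the big crock at about (289,183), with its handle at (260,173) towards +y. The small crock is at (174,221) and the empty tray's centre is near (412,217). I'll enlarge the details.

Run:
```python
import cv2,numpy as np
a=cv2.imread("pics/scene.png");b=cv2.imread("pics/top.png")
f=lambda i,x,y,w,h,s:cv2.resize(i[y:y+h,x:x+w],None,fx=s,fy=s,interpolation=cv2.INTER_CUBIC)
# left: top crop x245..325,y145..220 s5 (400x375); right: scene crop x215..295,y200..275
m=np.hstack([f(b,245,145,80,75,5),f(a,215,200,80,75,5)])
n=np.hstack([f(b,365,170,100,95,2)])
o=np.zeros((600,800,3),np.uint8);o[:375]=m;o[380:380+190,:200]=n
cv2.imwrite("pics/crop1.png",o)
```

```text
(no output)
```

View pics/crop1.png

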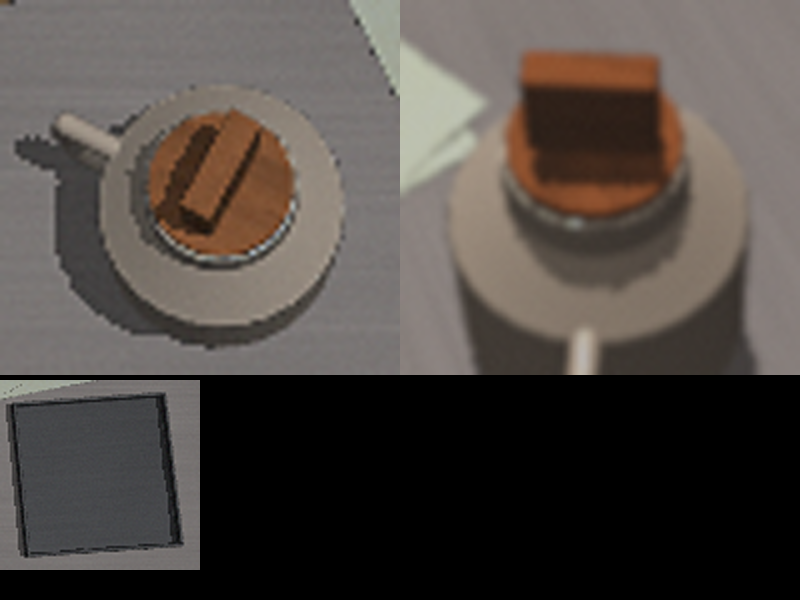

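Crop: the bar's top face has corners (in top-view pixels) at (281.2,186.4), (286.6,189), (291.6,167), (297,171). The disc's centre is at (289.4,181.6) and the handle tip at (257.4,169.4). In the scene view the bar top's centre is at (253.2,214). The tray rim corners are about (369,182), (446.5,177.5), (456,252) and (377,258).

```bash
cat > h.py <<'E'
from bench import bot
import cv2,numpy as np
from scipy.spatial.transform import Rotation as R
def ray(cam,uv):
    c=bot.camera_info(cam) if isinstance(cam,str) else cam
    d=c["orientation"]@np.linalg.solve(c["mtx"],[*uv,1]); return c["origin"],d
def px(cam,uv,z):
    o,d=ray(cam,uv); return o+d*(z-o[2])/d[2]
E
python3 - <<'E'
from h import *
np.set_printoptions(precision=4,suppress=True)
g=[px("top",p,.185) for p in[(281.2,186.4),(286.6,189),(291.6,167),(297,171)]]
print("bar",np.mean(g,0),[np.linalg.norm(g[2]-g[0]),np.linalg.norm(g[1]-g[0]),np.linalg.norm(g[3]-g[2])])
d=(g[2]-g[0])+(g[3]-g[1]);print("bar yaw",np.degrees(np.arctan2(d[1],d[0])))
print("scene bar",px("scene",(253.2,214),.185))
s=px("scene",(215+(524-400)/5,200+84/5),.185)-px("scene",(215+(660-400)/5,200+88/5),.185);print("scene yaw",s,np.degrees(np.arctan2(s[1],s[0])))
dc=px("top",(289.4,181.6),.141);h=px("top",(257.4,169.4),.095);print("disc",dc,"handle",h,h-dc,np.degrees(np.arctan2(*(h-dc)[1::-1])))
t=[px("top",p,.02) for p in[(369,182),(446.5,177.5),(456,252),(377,258)]];print("tray",np.mean(t,0),[np.linalg.norm(t[i]-t[i-1]) for i in range(4)])
print("small",px("top",(173,219),.115))
E
```

```text
bar [0.6298 0.0061 0.185 ] [np.float64(0.049271948410813955), np.float64(0.013221822066835276), np.float64(0.01495861668328793)]
bar yaw -28.471242656573168
scene bar [0.6309 0.0103 0.185 ]
scene yaw [ 0.043  -0.0219  0.    ] -27.021201384671006
disc [0.6315 0.0055 0.141 ] handle [0.6707 0.0831 0.095 ] [ 0.0392  0.0776 -0.046 ] 63.167039644083886
tray [ 0.5649 -0.3092  0.02  ] [np.float64(0.19652263458822827), np.float64(0.20199456092083345), np.float64(0.19343956634462053), np.float64(0.20183827815934796)]
small [0.5471 0.2772 0.115 ]
```

The two views agree. The bar's centre is (0.631,0.007), jar +y points at about 62.5°, and the tray is at (0.565,-0.309). Next I hover above the bar and check with the wrist camera.

```bash
cat >> h.py <<'E'
np.set_printoptions(precision=4,suppress=True)
B=np.radians(-28); C=np.array([.631,.007,.135]); XJ=np.array([np.cos(B),np.sin(B),0]); YJ=np.array([-np.sin(B),np.cos(B),0])
Z=np.array([0,0,1.]); ZT=.149
T0=np.column_stack([np.cross(-YJ,-Z),-YJ,-Z])
def tip(deg,lift=0):
    "TCP pose with the bung tipped deg towards the handle (+) about the disc's edge"
    q=R.from_rotvec(-XJ*np.radians(deg)).as_matrix(); P=C+np.sign(deg)*.034*YJ
    p=np.array([C[0],C[1],ZT]); return P+q@(p-P)+lift*Z, q@T0
E
python3 - <<'E'
from h import *
for d in(0,13,-13):
    p,r=tip(d); print(bot.inverse_kinematics(p,r))
print(bot.inverse_kinematics([.565,-.309,.09],T0))
bot.move_to([C[0],C[1],.27],T0)
c=bot.camera_info("wrist"); im=bot.grab_frame("wrist"); cv2.imwrite("pics/w1.png",im[:,:,::-1])
for z,o in((.185,0),(.141,0)):
    q=c["mtx"]@c["orientation"].T@(np.array([C[0],C[1],z])-c["origin"]); print(z,q[:2]/q[2])
import pickle; pickle.dump(c,open("w1.pkl","wb"))
print(bot.current_clock(),bot.current_ee_pos())
E
```

```text
[ 0.0831  0.5359 -0.2658  1.6366  0.1611  0.9906 -2.2952]
[-0.0249  0.6089 -0.2828  1.5127  0.3457  1.221  -2.4802]
[ 0.1706  0.4778 -0.203   1.7372 -0.1444  0.8317 -1.9728]
[ 0.3889  0.6004  0.0431  1.6748 -0.032   0.867  -1.6143]
0.185 [275.517  225.6624]
0.141 [275.563  211.4353]
2.8667 [0.631  0.0059 0.2699]
```

View pics/w1.png

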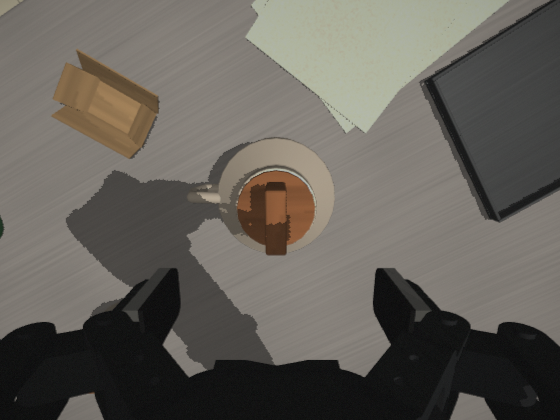

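The wrist view shows the bar at x 265–287 with its top face centred near (276,222), predicted (275.5,225.7). The disc's centre is at (276,208), predicted (275.6,211.4), and the handle is to the left at (205,197). Alignment is good, needing only about a 2.5 mm shift along the bar. Next I descend and grasp.

```bash
echo 'C=C+.0025*XJ' >> h.py
python3 - <<'E'
from h import *
p,r=tip(0)
print(bot.move_linear([p[0],p[1],.20],r,feed=.12), bot.move_linear(p,r,feed=.06,guard=12), bot.current_ee_pos(),p)
bot.set_gripper(0,70)
print(bot.current_gripper_width(),bot.current_grasp_force(),bot.current_ft_force(),bot.current_clock())
for d,l in((4,0),(8,.0005),(12.5,.001)):
    bot.move_linear(*tip(d,l),feed=.03); print(d,bot.current_ee_pos()-tip(d,l)[0],bot.current_ft_force(),bot.current_wrist_torque())
bot.pause(.25)
print(bot.current_gripper_width(),bot.current_grasp_force(),bot.current_clock(),bot.current_tcp_rot()[:,2]@T0[:,2])
cv2.imwrite("pics/s2.png",cv2.resize(bot.grab_frame("scene")[150:330,180:400,::-1],None,fx=3,fy=3,interpolation=cv2.INTER_CUBIC))
E
```

```text
False False [0.6335 0.0059 0.1494] [0.6332 0.0058 0.149 ]
0.17865861860048818 68.46219420433044 [-0.7265 -0.9475  2.6646] 5.2417
4 [0.0002 0.0006 0.0001] [-1.3981  0.9837  4.8069] [0.1476 0.3133 0.038 ]
8 [ 0.0001  0.0004 -0.0002] [-0.0896  0.9221  2.1023] [0.423  0.0946 0.0151]
12.5 [ 0.0001  0.0006 -0.0002] [0.4243 2.9161 0.6157] [ 0.8164 -0.1147 -0.056 ]
0.17665795947695187 72.92348384857178 6.25 0.9768534544167743
```

View pics/s2.png

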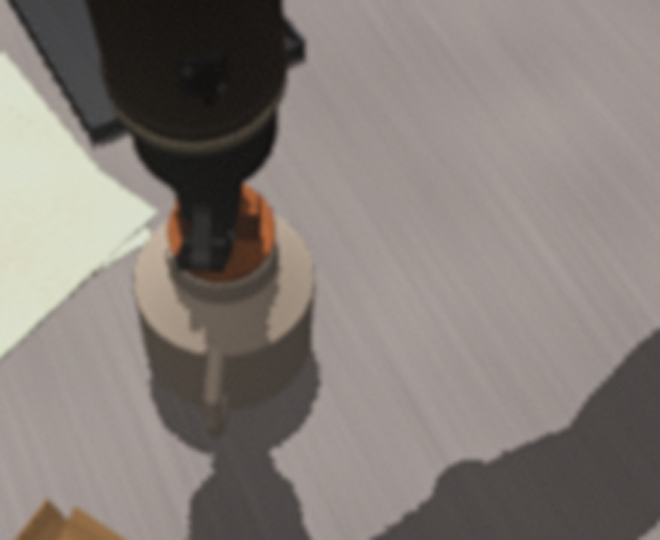

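The bung is tipped towards the handle (disc raised on the far side) and the grip is holding. Next I tip it the other way, then lift.

Run:
```python
from h import *
def go(d,l,f=.03):
    bot.move_linear(*tip(d,l),feed=f); print(d,l,bot.current_ee_pos()-tip(d,l)[0],bot.current_ft_force(),bot.current_wrist_torque())
for d,l in((6,.001),(0,.0015),(-6,.002),(-10,.0025),(-13,.003)): go(d,l)
bot.pause(.3); print(bot.current_gripper_width(),bot.current_clock())
for d,l in((-6,.006),(0,.010),(0,.020),(0,.035)): go(d,l)
go(0,.10,.1)
print(bot.current_gripper_width(),bot.current_grasp_force(),bot.current_clock())
cv2.imwrite("pics/s3.png",cv2.resize(bot.grab_frame("scene")[90:310,130:400,::-1],None,fx=2.5,fy=2.5,interpolation=cv2.INTER_CUBIC))
```

```text
6 0.001 [-0.0001 -0.0012  0.0006] [1.7564 2.0365 1.5539] [ 0.7153 -0.411  -0.0508]
0 0.0015 [-0.0003 -0.0014  0.0004] [0.4532 0.9772 1.4562] [ 0.3806 -0.1668  0.0172]
-6 0.002 [-0.0006 -0.0013 -0.0003] [ 0.2935  0.7201 -1.692 ] [ 0.0705 -0.1712 -0.0654]
-10 0.0025 [-0.0006 -0.0013 -0.0004] [-0.3151 -1.0106 -0.8297] [-0.4737  0.1259 -0.0512]
-13 0.003 [-0.0007 -0.0012 -0.0007] [-0.6472 -3.3628 -2.6954] [-1.2159  0.5037 -0.0491]
0.17783648505994565 7.95
-6 0.006 [0.     0.0001 0.0001] [-3.0188 -5.0308  1.7989] [-1.0345  0.8666  0.1155]
0 0.01 [0.0001 0.0007 0.0002] [-1.9708 -1.8266  1.2711] [-0.5789  0.5809  0.048 ]
0 0.02 [0.0003 0.0004 0.0004] [ 0.5261 -0.3025 -0.5276] [ 0.0001  0.0253 -0.012 ]
0 0.035 [-0. -0.  0.] [-0.1009 -0.2932 -1.7498] [-0.003  -0.0283 -0.0001]
0 0.1 [-0.0004 -0.0001 -0.0007] [ 0.1951 -0.3999 -1.5448] [0.0137 0.0357 0.0349]
0.17436091446456548 73.88851761817932 10.4333
```

View pics/s3.png

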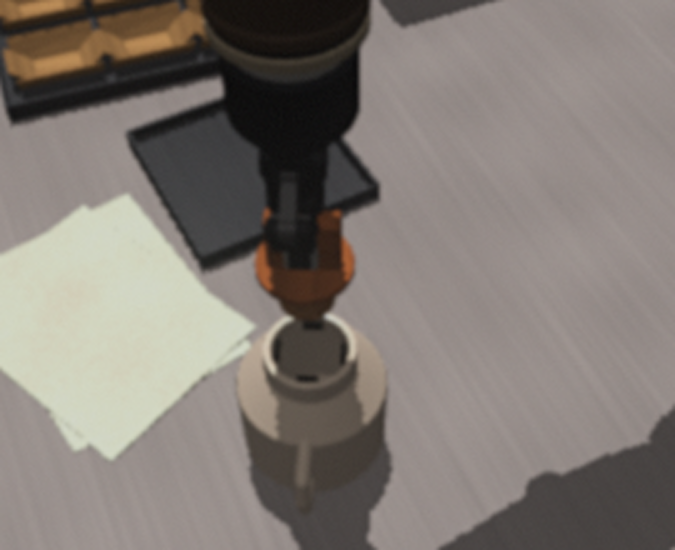

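The bung is out and hangs upright in the grip. I carry it to the tray and lower it with a force guard.

Run:
```python
from h import *
t=np.array([.565,-.309])
bot.move_linear([*t,.249],T0,feed=.2); bot.move_linear([*t,.075],T0,feed=.12); bot.pause(.2)
f0=bot.current_ft_force(); hit=bot.move_linear([*t,.046],T0,feed=.02,guard=3)
print(hit,bot.current_ee_pos(),f0,bot.current_ft_force(),bot.current_clock())
cv2.imwrite("pics/s4.png",cv2.resize(bot.grab_frame("scene")[80:260,130:350,::-1],None,fx=3,fy=3,interpolation=cv2.INTER_CUBIC))
```

```text
True [ 0.5649 -0.309   0.0544] [-1.2167  0.0915 -1.9896] [-0.3279  0.1867  5.4695] 15.025
```

View pics/s4.png

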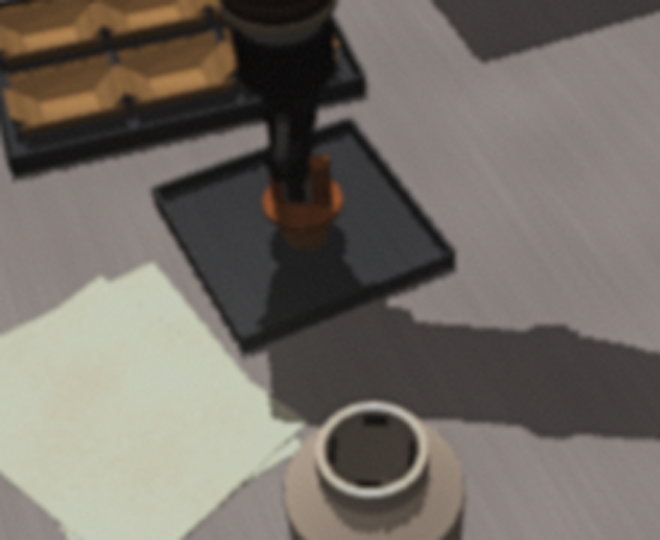

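The bung touched at TCP z 0.0544, as predicted, and stands upright mid-tray. I release, retreat and check.

Run:
```python
from h import *
bot.set_gripper(.6); bot.pause(.2)
bot.move_linear([.565,-.309,.24],T0,feed=.1)
bot.move_linear([.40,-.309,.26],T0,feed=.2); bot.pause(.3)
a=bot.grab_frame("scene")[80:260,130:350,::-1];b=bot.grab_frame("top")[150:270,120:480,::-1]
o=np.zeros((600,720,3),np.uint8);o[:360,:440]=cv2.resize(a,None,fx=2,fy=2);o[360:600]=cv2.resize(b,None,fx=2,fy=2)
cv2.imwrite("pics/s5.png",o); print(bot.current_clock(),bot.current_gripper_width(),bot.current_ft_force())
```

```text
19.1083 0.5994426792155828 [-0.761  -0.0275 -0.8314]
```

View pics/s5.png

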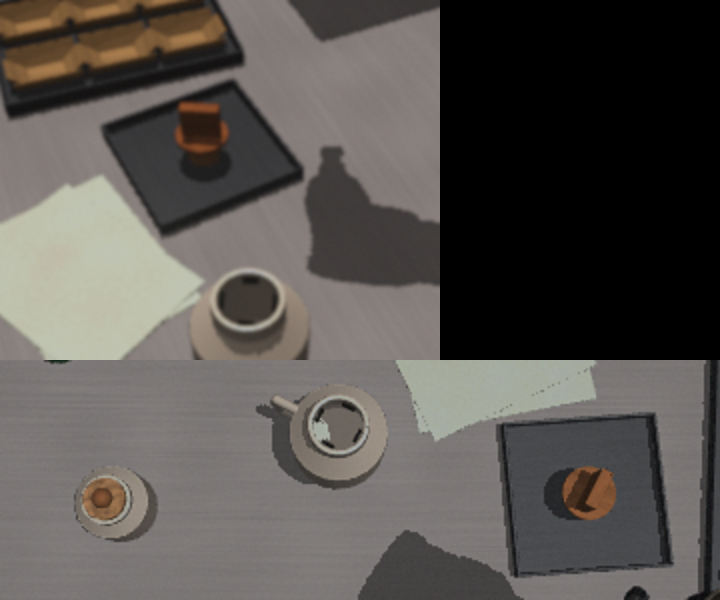

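The bung stands upright in the middle of the tray (590,492 in the composite). The small crock has not moved and the arm is clear.

```bash
python3 -c "
from bench import bot
print(bot.sign_off())"
```

```text
the job is handed in; nothing more can be done
None
```

The bung was rocked about 12.5° towards the handle and 13° away, lifted free and stood upright mid-tray; the smaller crock was left alone, and the job was handed in at about 19 s of the 45 s (no verdict was returned).

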